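# Close the tin with its double lid, then lift off the outer cover

## Robot

A 7-joint arm with a two-finger parallel gripper is mounted at the origin on the work surface. World frame = base frame: x ahead of the robot, y to its left, z up, the work surface at z = 0. Lengths are in m, angles in rad, forces in N, time in s.
With the tool pointing down it reaches from about 0.425 to 0.925 m from the base axis. Payload 6.8 kg.
Tool frame: the origin (TCP) lies at the very end of the fingers, on their centre line; the grasp point (between the pads) lies 19 mm behind it; z points along the fingers, y is the line along which they close (so a half turn about z gives the same grasp; the last joint's range is limited). The gripper opens to 85 mm and grips with 20 to 120 N. Pads are 22 mm wide; open, the fingers measure 114 mm over their backs; the gripper's body (76 mm by 85 mm) begins 54 mm behind the grasp point. The pads swing forward as they close: fully open they stand 13 mm farther back than shut.
Start: joints at [-1.381, 0.477, 0.022, 1.555, -0.011, 1.109, -0.083], TCP at [0.198, 0.645, 0.231] pointing down, gripper open.
Joint ranges: [-2.96, 2.96], [-0.34, 2.1], [-1.41, 1.46], [0.24, 2.44], [-1.37, 4.51], [0.17, 1.92], [-2.96, 2.96]. Speed limits (rad/s): [2.39, 2.39, 3.14, 3.14, 3.14, 3.14, 3.14].

## Interface

Orientations are given as a unit quaternion [w, x, y, z].
In Python, from station import get_obs, read_camera, hand_in gives the robot as it stands.
- The arm moves only by the tool arm_command, never from a script. Its argument "commands" is one flat list of numbers, 7 for each row, row after row: the shift along the tool's x, y, z in m, then the turn, a rotation vector about the tool's x, y, z in degrees, then the opening, from 0 (shut) to 1 (fully open). In form: [tx, ty, tz, rx, ry, rz, fingers, tx, ty, tz, rx, ry, rz, fingers, ...]. A call has 1 to 8 rows; each row is the pose to reach, as a shift and turn from the pose commanded when the call began, along the tool's axes at that moment; what a row does not reach only later rows make up. A row lasts 1/10 s, in which the tool goes at most 50 mm and 8.59 degrees, less where a joint would pass 70% of its speed; a pose out of reach is approached as far as the arm can. A call with a gripper value outside its range is refused whole. The fingers move at their own pace and stop on an object; "force" is the grip in N (left out, the last holds). Time passes only in rows, so rows that repeat a pose let the fingers close. It gives the time, the measured TCP pose, the force, the opening and the grip force at its end, in the units of the state.
- get_obs(): the state, without advancing time (a new reading comes with each control period).
- read_camera(name): name is "scene" or "top"; returns a dict with "img" (400x640x3 uint8, red, green, blue), "camera_matrix" (3x3 intrinsics, pixels), "pose" (4x4, takes a point from camera to world coordinates). Camera axes: x right, y down, z forward; pixel columns grow to the right and rows downward; lengths in m; the calibration is good to about 2 mm. A picture is of the moment at which its call begins. There is no depth.
- hand_in(): hands the job in; it is judged then, once.
The state is a dict: "t": time; "q": joint angles; "joint_vel": joint speeds; "joint_torque": joint torques, N m; "eef_pos": TCP position; "tool_rot": TCP orientation; "contact_force": force on the tool from outside, world axes, zero at the start; "torque": the same for the moment, N m; "gripper_width": opening from 0.0 (shut) to 1.0 (fully open); "grasp_force": force on a finger pad.
Only numpy, scipy, OpenCV 4.12 (cv2) and the standard library are available. Lean on these libraries where they do the work, as an engineer would, in place of code of your own. Each camera call takes 0.05 s, during which the arm holds its last target. There are 200 camera calls.

## Task

Close the open steel tin with its two-part lid: carry the lid over by the inner lid's knob, with the loose outer cover riding on it, lower it until the inner lid is fully seated in the tin, and let go of the knob. Then take the outer cover by its rim and lift it off alone, straight up over the knob, leaving the inner lid seated and the tin standing where it was. Finish still holding the cover level in the air, at least 5 cm above the knob, touching nothing else; leave the jar, spoon rest, spatula and organiser alone.

Things in the scene. Friction and masses are not known exactly. Their poses are not given: they have to be found in the camera images.
- tin: Open round plain steel tin, 50 mm outside diameter, 45 mm inside (wall 2.5 mm), 70 mm tall, about 0.35 kg, loose and upright on the counter. Origin: centre of its underside; z points up.
- tin_rim (a point): Centre of the tin's open mouth, at rim height, 70 mm above the counter.
- inner_lid: Loose steel plug lid with a black knob, 0.18 kg, 50 mm tall: plug 40 mm diameter, 13 mm deep (foot tapered to 32 mm); flange 49 mm diameter, 4 mm thick, to rest on the tin's rim; upright round knob 18 mm diameter, 33 mm tall. Origin: centre of the plug's underside, z up. It starts standing on the counter; seated, its origin is on the tin's axis, 57 mm above the tin's underside.
- knob_grip (a point): Point on the knob's axis to grip, 10 mm below the knob's top, 20 mm above the top of the nested cover (so 40 mm above the inner lid's origin). Fingertips that reach more than 20 mm lower strike the cover.
- cover: Loose steel cap, 0.07 kg, 63 mm diameter, 15 mm tall, open below; flat top 3 mm thick with a 24 mm central hole; skirt 59 mm inside. Origin: centre of its lower edge, z up. Nested, it rests unfastened on the inner lid's flange, its origin 5 mm above that lid's, the knob standing 30 mm out of the hole. On the tin its lower edge is 62 mm above the counter; it must rise 45 mm to clear the knob.
- cover_center (a point): Centre of the outer cover, half-way up its 15 mm height, on its axis: the height to grip the cover across its 63 mm outside diameter.
- jar: Closed green glass jar with a steel cap, about 64 mm diameter, 95 mm tall, upright; bystander. Origin: centre of its underside.
- spoon_rest: White ceramic spoon rest, flat tray 85 x 150 x 19 mm, bystander. Origin: centre of its underside.
- spatula: Spatula with a grey blade lying flat on the counter, bystander. Origin: centre of its underside; it lies along its own x.
- organiser: Slim white plastic organiser, fixed, 300 mm wide, 90 mm deep and 170 mm tall, with a tilted-out front bin holding three closed tins that are not part of the job; it stands at the robot's right. Origin: centre of its underside; its front faces its own -x, and the bin reaches about 110 mm to the front of the origin.
Mind the look-alikes: they are no part of the job. Leave any purple look-alike of the tin alone. Several things have the shape of the cover; the one meant has the colours described above.

How it is judged:
By the outcome, as a careful person would: the job done as asked, in the order asked, and still so for the second after the job is handed in, while the arm keeps its last pose, push and grip.
It also fails if it takes over 53 s, if anything falls off the work surface, if the arm or the gripper's body presses on something with over 40 N, if the wrist force passes 120 N, or if a joint passes its speed limit or range.

## Working session

There is one attempt and no reset: what is moved stays moved. The work goes in short steps, Python scripts to look and compute and a tool call to move; the robot and the scene stay as the last step left them, time stands still between calls to the robot, and variables do not carry over. Pictures are saved under pics/ and viewed, at most 11 in all, crops included, and the job is handed in when it is done.

Besides the shell and the picture viewer there is one more tool, called after "Call:" as name(argument=value, ...), one argument or row to a line, values as JSON. arm_command: Moves the arm, as the interface text tells. Its arguments: {"type":"object","properties":{"commands":{"type":"array","items":{"type":"number"}},"force":{"type":"number"}},"required":["commands"]}

```bash
mkdir -p pics; cat > h.py <<'E'
import numpy as np, cv2
from station import get_obs, read_camera, hand_in
def ray(c,u,v,z):
    K=np.array(c['camera_matrix']);P=np.array(c['pose'])
    d=P[:3,:3]@np.linalg.solve(K,[u,v,1.]);o=P[:3,3]
    return o+d*(z-o[2])/d[2]
def proj(c,p):
    K=np.array(c['camera_matrix']);P=np.array(c['pose'])
    q=K@(P[:3,:3].T@(np.array(p)-P[:3,3]));return q[:2]/q[2]
def save(c,n): cv2.imwrite('pics/'+n,cv2.cvtColor(np.array(c['img']),cv2.COLOR_RGB2BGR))
E
python3 - <<'E'
from h import *
for n in('top','scene'):
    c=read_camera(n);save(c,n+'0.png');print(n,np.round(c['pose'],3).tolist(),np.array(c['camera_matrix']).round(1).tolist())
o=get_obs();print(o)
E
```

```text
top [[-0.01, -0.983, 0.185, 0.383], [-0.999, 0.016, 0.03, -0.15], [-0.032, -0.184, -0.982, 1.134], [0.0, 0.0, 0.0, 1.0]] [[417.5, 0.0, 323.9], [0.0, 417.5, 198.1], [0.0, 0.0, 1.0]]
scene [[-0.7, 0.514, -0.496, 1.043], [0.714, 0.514, -0.476, 0.308], [0.01, -0.687, -0.726, 0.738], [0.0, 0.0, 0.0, 1.0]] [[378.7, 0.0, 319.3], [0.0, 378.7, 191.9], [0.0, 0.0, 1.0]]
{'t': 0.1, 'q': array([-1.38108951,  0.47769806,  0.02233038,  1.55636734, -0.01148475,
        1.10930899, -0.08310769]), 'joint_vel': array([ 9.24574167e-04, -1.89286205e-03,  4.95505409e-04, -2.37811456e-03,
       -4.73751483e-05,  3.09517691e-04,  6.22908915e-04]), 'joint_torque': array([ 4.15622868e-03, -5.97762001e+01,  1.61346562e+00, -2.81952006e+01,
        1.28868016e-02,  4.96208319e-03,  3.44704574e-05]), 'eef_pos': array([0.19790999, 0.64476447, 0.23042947]), 'tool_rot': array([-5.90498624e-05,  1.48338936e-01,  9.88936235e-01, -8.24718161e-04]), 'contact_force': array([ 0.32475052, -0.08162339,  0.23918093]), 'torque': array([-0.01641633,  0.05113175, -0.02672302]), 'grasp_force': 0.0, 'gripper_width': 0.9986683194946032}
```

View pics/top0.png

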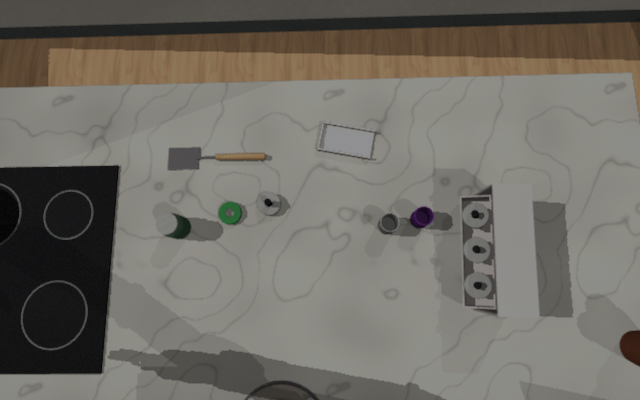

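View pics/scene0.png

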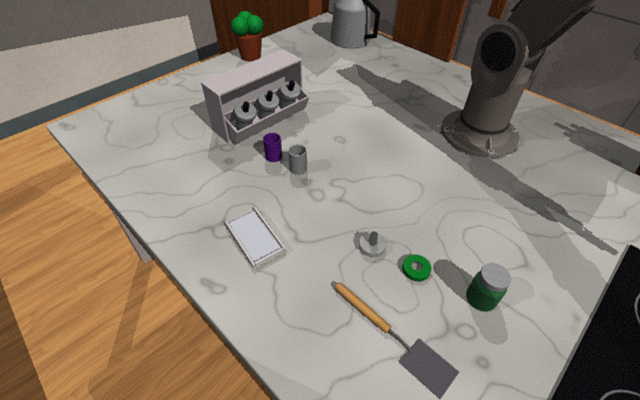

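Top view candidates:
- **Lid and cover:** steel nested lid (269,203), green cover (230,213), organiser lids (477,214/249/286) and jar cap (172,224). I choose (269,203).
- **Tin:** steel (388,223) or purple (422,217). I choose (388,223).

Next is one close crop to check both choices.

```bash
python3 - <<'E'
from h import *
t=cv2.imread('pics/top0.png');s=cv2.imread('pics/scene0.png')
f=lambda im,u,v:cv2.resize(im[v-25:v+25,u-33:u+33],(396,300),interpolation=cv2.INTER_CUBIC)
cv2.imwrite('pics/crop1.png',np.vstack([np.hstack([f(t,269,203),f(t,395,220)]),np.hstack([f(s,372,245),f(s,290,155)])]))
E
```

```text
(no output)
```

View pics/crop1.png

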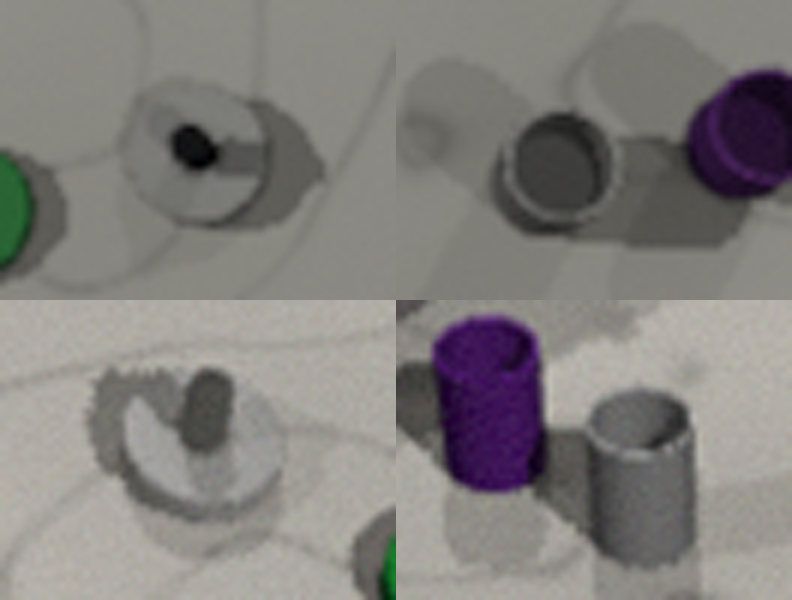

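The crop confirms both choices: a steel lid with a knob at top (269,203) and scene (373,240), and an open steel tin at top (389.5,223) and scene (298,150). Now I triangulate.

```bash
cat >> h.py <<'E'
def pose2(ct,cs,obs):  # obs: list of (cam,u,v,zoff) ; solve x,y
    from scipy.optimize import least_squares
    return least_squares(lambda p:np.concatenate([proj(c,[p[0],p[1],z])-[u,v] for c,u,v,z in obs]),[.5,0])
E
python3 - <<'E'
from h import *
T=read_camera('top');S=read_camera('scene')
lid=[(T,267.3,202,.05),(T,268.5,203,.02),(S,374,233.5,.05)]
tin=[(T,389.5,223.3,.07),(S,297.8,150.5,.07)]
for o in(lid,tin):
    r=pose2(T,S,o);print(r.x.round(4),r.fun.round(1),[ray(c,u,v,z)[:2].round(4) for c,u,v,z in o])
for u,v,z in((422,217,.07),(230,213,.015),(172,224,.095)):print(ray(T,u,v,z).round(3))
E
```

```text
[0.5793 0.0346] [-0.5 -0.4  0.1  0.6 -0.4 -0.1] [array([0.5783, 0.0331]), array([0.5809, 0.0348]), array([0.579 , 0.0354])]
[ 0.5156 -0.2831] [-0.6 -0.4 -0.1 -1.2] [array([ 0.5145, -0.2846]), array([ 0.5187, -0.2793])]
[ 0.529 -0.368  0.07 ]
[0.556 0.141 0.015]
[0.517 0.267 0.095]
```

Call:
arm_command(
  commands=[-0.543,-0.472,0,0,0,73,1,-0.543,-0.472,0,0,0,73,1,-0.543,-0.472,0,0,0,73,1,-0.543,-0.472,0,0,0,73,1,-0.543,-0.472,0,0,0,73,1,-0.543,-0.472,0,0,0,73,1,-0.543,-0.472,0,0,0,73,1,-0.543,-0.472,0,0,0,73,1],
  force=60,
)

```text
t: 1.0
eef_pos: [0.4103, 0.304, 0.2314]
tool_rot: [-0.0, 0.683, 0.73, 0.0]
contact_force: [0.4, 0.9, 1.2]
gripper_width: 1.001
grasp_force: 0.0
```

```bash
cat >> h.py <<'E'
def delta(x,y,z,az=0.):  # shift and turn in tool axes to put TCP at x,y,z, tool y at azimuth az (deg), pointing down
    from scipy.spatial.transform import Rotation as R
    o=get_obs();w,a,b,c=o['tool_rot'];r=R.from_quat([a,b,c,w])
    t=np.radians(az);Y=np.array([np.cos(t),np.sin(t),0]);Z=np.array([0,0,-1.]);G=R.from_matrix(np.c_[np.cross(Y,Z),Y,Z])
    print('t',round(o['t'],2),'pos',o['eef_pos'].round(4),'rot',o['tool_rot'].round(3),'w',round(o['gripper_width'],3),'grip',round(o['grasp_force'],1),'F',o['contact_force'].round(1),'q',o['q'].round(2))
    print('d',r.inv().apply(np.array([x,y,z])-o['eef_pos']).round(4),'rv',(r.inv()*G).as_rotvec(degrees=True).round(2))
E
python3 -c "
from h import *
delta(.579,.035,.10)"
```

```text
t 1.0 pos [0.4103 0.304  0.2314] rot [-0.     0.683  0.73   0.   ] w 1.001 grip 0.0 F [0.4 0.9 1.2] q [-1.09  0.21  0.38  1.96 -0.09  0.99 -0.6 ]
d [-0.2797  0.1503  0.1313] rv [ 0.   -0.03  3.83]
```

Call:
arm_command(
  commands=[-0.28,0.15,0,0,0,4,1,-0.28,0.15,0,0,0,4,1,-0.28,0.15,0,0,0,4,1,-0.28,0.15,0,0,0,4,1,-0.28,0.15,0.05,0,0,4,1,-0.28,0.15,0.11,0,0,4,1,-0.28,0.15,0.11,0,0,4,1,-0.28,0.15,0.11,0,0,4,1],
)

```text
t: 1.8
eef_pos: [0.5783, 0.0336, 0.1177]
tool_rot: [-0.001, 0.707, 0.707, -0.003]
contact_force: [-1.2, 0.3, 0.1]
gripper_width: 1.0
grasp_force: 0.0
```

```bash
python3 - <<'E'
from h import *
delta(.579,.035,.08)
T=read_camera('top');S=read_camera('scene')
p=get_obs()['eef_pos']
print(proj(T,p),proj(S,p))
f=lambda c,u,v:cv2.resize(np.array(c['img'])[v-40:v+40,u-40:u+40,::-1],(400,400),interpolation=cv2.INTER_CUBIC)
cv2.imwrite('pics/c2.png',np.hstack([f(T,269,203),f(S,372,225)]))
E
```

```text
t 1.8 pos [0.5783 0.0336 0.1177] rot [-0.001  0.707  0.707 -0.003] w 1.0 grip 0.0 F [-1.2  0.3  0.1] q [-0.53  0.49  0.48  1.91 -0.3   0.81  0.11]
d [0.0015 0.0008 0.0377] rv [-0.28  0.17 -0.06]
[261.56342563 196.96994169] [378.00009165 213.73778267]
```

View pics/c2.png

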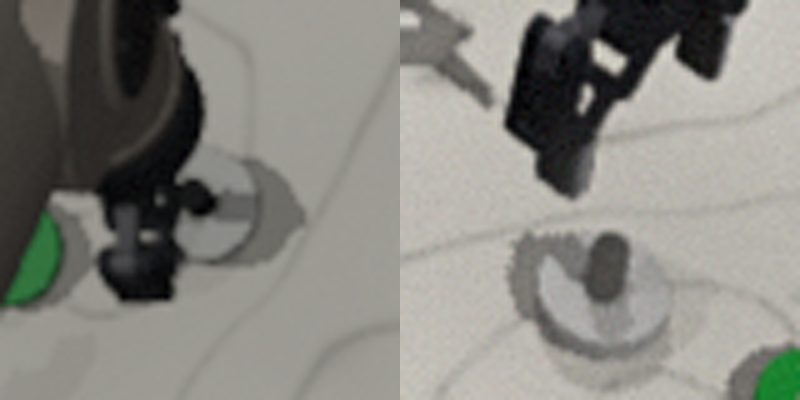

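Left half is the top view and right half the scene view. The gripper straddles the lid, with the knob at about (195,200) in the left half and (607,265) in the right. Next I descend.

Call:
arm_command(
  commands=[0,0,0.04,0,0,0,1,0,0,0.07,0,0,0,1,0,0,0.07,0,0,0,1,0,0,0.07,0,0,0,1],
)

```text
t: 2.3
eef_pos: [0.5802, 0.0391, 0.0529]
tool_rot: [0.0, 0.705, 0.709, 0.001]
contact_force: [0.3, 0.1, 0.9]
gripper_width: 1.001
grasp_force: 0.0
```

```bash
python3 -c "
from h import *
delta(.579,.0346,.025)"
```

```text
t 2.3 pos [0.5802 0.0391 0.0529] rot [0.    0.705 0.709 0.001] w 1.001 grip 0.0 F [0.3 0.1 0.9] q [-0.49  0.59  0.42  1.94 -0.36  0.69  0.16]
d [-0.0045 -0.0013  0.0279] rv [ 0.07 -0.06  0.28]
```

Call:
arm_command(
  commands=[-0.004,-0.001,0.01,0,0,0,1,-0.004,-0.001,0.028,0,0,0,1,-0.004,-0.001,0.028,0,0,0,1,-0.004,-0.001,0.028,0,0,0,1],
)

```text
t: 2.7
eef_pos: [0.5791, 0.0335, 0.0242]
tool_rot: [0.0, 0.706, 0.708, 0.0]
contact_force: [-0.0, 0.3, 1.0]
gripper_width: 0.997
grasp_force: 0.0
```

```bash
python3 - <<'E'
from h import *
delta(.579,.0346,.025)
T=read_camera('top');S=read_camera('scene')
f=lambda c,u,v:cv2.resize(np.array(c['img'])[v-33:v+33,u-33:u+33,::-1],(400,400),interpolation=cv2.INTER_CUBIC)
cv2.imwrite('pics/c3.png',np.hstack([f(T,269,203),f(S,372,230)]))
E
```

```text
t 2.7 pos [0.5791 0.0335 0.0242] rot [0.    0.706 0.708 0.   ] w 0.997 grip 0.0 F [-0.   0.3  1. ] q [-0.46  0.63  0.39  1.95 -0.39  0.63  0.18]
d [ 0.0011 -0.0001 -0.0008] rv [ 0.05 -0.02  0.17]
```

View pics/c3.png

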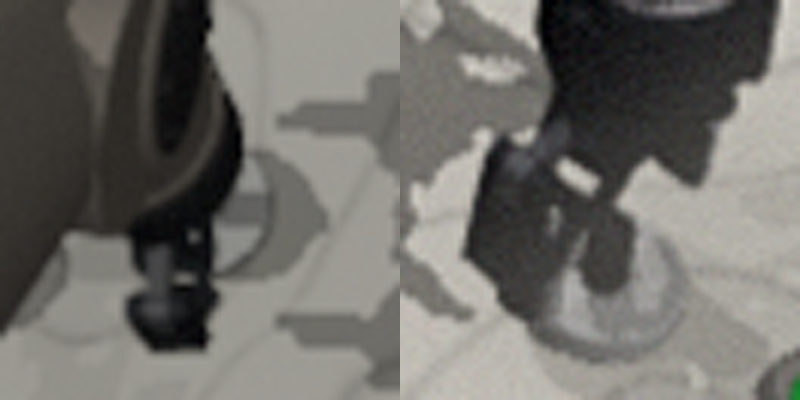

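The knob stands between the open fingers (scene half, about (605,250)), so I close.

Call:
arm_command(
  commands=[0,0,-0.001,0,0,0,0,0,0,-0.001,0,0,0,0,0,0,-0.001,0,0,0,0,0,0,-0.001,0,0,0,0,0,0,-0.001,0,0,0,0,0,0,-0.001,0,0,0,0,0,0,-0.001,0,0,0,0,0,0,-0.001,0,0,0,0],
  force=60,
)

```text
t: 3.6
eef_pos: [0.5789, 0.0336, 0.0244]
tool_rot: [0.0, 0.706, 0.708, 0.0]
contact_force: [-1.0, -0.0, 1.6]
gripper_width: 0.19
grasp_force: 58.5
```

Call:
arm_command(
  commands=[0,0,-0.02,0,0,0,0,0,0,-0.05,0,0,0,0,0,0,-0.08,0,0,0,0,0,0,-0.11,0,0,0,0,0,0,-0.13,0,0,0,0,-0.02,-0.004,-0.135,0,0,0,0,-0.045,-0.01,-0.135,0,0,0,0,-0.08,-0.016,-0.135,0,0,0,0],
)

```text
t: 4.4
eef_pos: [0.5624, -0.0453, 0.1589]
tool_rot: [-0.001, 0.705, 0.709, 0.0]
contact_force: [1.3, -0.1, -2.3]
gripper_width: 0.188
grasp_force: 58.9
```

```bash
python3 -c "
from h import *
delta(.5156,-.2831,.16)"
```

```text
t 4.4 pos [ 0.5624 -0.0453  0.1589] rot [-0.001  0.705  0.709  0.   ] w 0.188 grip 58.9 F [ 1.3 -0.1 -2.3] q [-0.44  0.41  0.52  1.92 -0.27  0.87  0.23]
d [-0.2374 -0.0484 -0.0013] rv [-0.05 -0.06  0.38]
```

Call:
arm_command(
  commands=[-0.04,-0.008,0,0,0,0,0,-0.08,-0.016,0,0,0,0,0,-0.12,-0.024,0,0,0,0,0,-0.16,-0.032,0,0,0,0,0,-0.195,-0.04,0,0,0,0,0,-0.22,-0.045,0,0,0,0,0,-0.236,-0.048,0,0,0,0,0,-0.236,-0.048,0,0,0,0,0],
)

```text
t: 5.2
eef_pos: [0.5144, -0.285, 0.159]
tool_rot: [-0.0, 0.707, 0.707, -0.001]
contact_force: [0.2, -0.4, -2.3]
gripper_width: 0.184
grasp_force: 59.0
```

```bash
python3 - <<'E'
from h import *
delta(.5156,-.2831,.16)
T=read_camera('top');S=read_camera('scene')
x,y,z=get_obs()['eef_pos']
print(proj(S,[x,y,z]),proj(T,[x,y,z]))
save(T,'T4.png');save(S,'S4.png')
f=lambda c,u,v:cv2.resize(np.array(c['img'])[v-36:v+36,u-24:u+24,::-1],(400,600),interpolation=cv2.INTER_CUBIC)
cv2.imwrite('pics/c4.png',np.hstack([f(T,387,216),f(S,298,140)]))
E
```

```text
t 5.2 pos [ 0.5144 -0.285   0.159 ] rot [-0.     0.707  0.707 -0.001] w 0.184 grip 59.0 F [ 0.2 -0.4 -2.3] q [-0.02  0.46  0.55  1.87 -0.3   0.9   0.68]
d [ 0.0019  0.0012 -0.001 ] rv [-0.06  0.05 -0.04]
[296.98789517 122.82833384] [392.73501974 218.00136026]
```

View pics/c4.png

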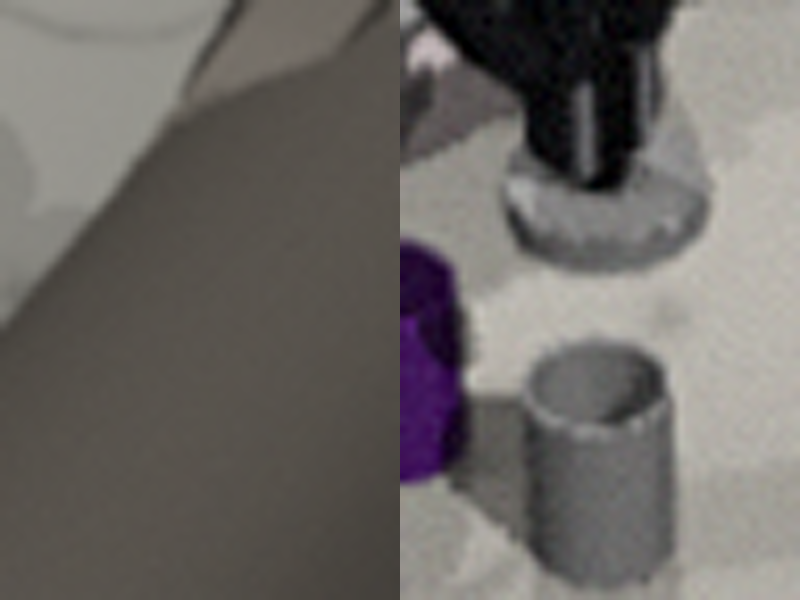

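The top view is blocked by the arm. In the scene half, the lid and cover hang level at about (607,215) above the tin mouth at (597,385). I compare both with a projected model.

```bash
python3 - <<'E'
from h import *
from scipy.optimize import least_squares
T=read_camera('top');S=read_camera('scene')
a=np.linspace(0,2*np.pi,180)
def ext(c,x,y,z,r):
    p=np.array([proj(c,[x+r*np.cos(t),y+r*np.sin(t),z]) for t in a]);return np.array([p[:,0].min(),p[:,0].max(),p[:,1].min(),p[:,1].max()])
# tin, scene: crop4 (274+X/8.33,104+Y/8.33); top: crop1
ms=np.array([274+126/8.33,274+270/8.33,104+338/8.33]); ms_b=104+587/8.33
mt=np.array([362+(500-396)/6,362+(621-396)/6,195+110/6,195+222/6])
def f(p):
    e=ext(S,*p,.07,.025);b=ext(S,*p,0,.025);g=ext(T,*p,.07,.025)
    return np.r_[e[:3]-ms,b[3]-ms_b],g-mt
for n,w in(('S',(1,0)),('T',(0,1)),('both',(1,1))):
    r=least_squares(lambda p:np.r_[f(p)[0]*w[0],f(p)[1]*w[1]],[.5156,-.283]);print(n,r.x.round(4),r.fun.round(2))
# cover in hand, scene
m=np.array([274+103/8.33,274+311/8.33])
zt=.159-.0244
r=least_squares(lambda y:np.r_[ext(S,.5144,y[0],zt+.005,.0315)[1]-m[1],ext(S,.5144,y[0],zt+.02,.0315)[0]-m[0],ext(S,.5144,y[0],zt+.005,.0315)[3]-(104+270/8.33)],[-.285]);print('cover y given x',r.x,r.fun)
r=least_squares(lambda y:np.r_[ext(S,y[0],y[1],zt+.012,.0315)[:2]-m,ext(S,y[0],y[1],zt+.005,.0315)[3]-(104+270/8.33)],[.5144,-.285]);print('cover xy',r.x,r.fun)
# initial lid from scene crop1 & top crop1, outer cover edge
mS=np.array([339+122/6,339+287/6]);mSb=220+(519-300)/6;mT=np.array([236+119/6,236+270/6,178+77/6,178+226/6])
g=lambda p:np.r_[ext(S,*p,.012,.0315)[:2]-mS,ext(S,*p,.005,.0315)[3]-mSb]
h=lambda p:ext(T,*p,.02,.0315)-mT
for n,q in(('S',g),('T',h),('both',lambda p:np.r_[g(p),h(p)])):
    r=least_squares(q,[.579,.035]);print('lid',n,r.x.round(4),r.fun.round(2))
E
```

```text
S [ 0.5172 -0.2811] [-0.59  0.6  -0.54  0.48 -0.   -0.   -0.    0.  ]
T [ 0.5162 -0.2844] [-0.   -0.   -0.   -0.    0.25 -0.25 -0.4   0.39]
both [ 0.5162 -0.2833] [-0.89  0.27 -1.06 -0.07 -0.18 -0.68 -0.39  0.39]
cover y given x [-0.27702558] [-0.29631297 -0.14018531  0.66796433]
cover xy [ 0.51233155 -0.278682  ] [ 0.19250702 -0.19306466  0.01351112]
lid S [0.5777 0.0372] [ 0.24 -0.24  0.01]
lid T [0.5804 0.0351] [ 1.07 -1.06  1.03 -1.  ]
lid both [0.579  0.0364] [-0.36 -0.84  0.15  0.57 -1.55  1.52 -0.51]
```

Call:
arm_command(
  commands=[0,0.002,0.02,0,0,0,0,0,0.002,0.04,0,0,0,0,0,0.002,0.055,0,0,0,0,0,0.002,0.06,0,0,0,0,0,0.002,0.06,0,0,0,0],
)

```text
t: 5.9
eef_pos: [0.5175, -0.2819, 0.0987]
tool_rot: [-0.001, 0.706, 0.708, -0.0]
contact_force: [0.5, 0.3, -1.6]
gripper_width: 0.188
grasp_force: 59.0
```

```bash
python3 - <<'E'
from h import *
delta(.5165,-.2854,.0814)
S=read_camera('scene');save(S,'S5.png')
f=lambda c,u,v:cv2.resize(np.array(c['img'])[v-30:v+30,u-40:u+40,::-1],(800,600),interpolation=cv2.INTER_CUBIC)
cv2.imwrite('pics/c5.png',f(S,298,145))
E
```

```text
t 5.9 pos [ 0.5175 -0.2819  0.0987] rot [-0.001  0.706  0.708 -0.   ] w 0.188 grip 59.0 F [ 0.5  0.3 -1.6] q [ 0.01  0.54  0.51  1.9  -0.36  0.79  0.72]
d [-0.0035 -0.001   0.0173] rv [-0.08 -0.04  0.23]
```

View pics/c5.png

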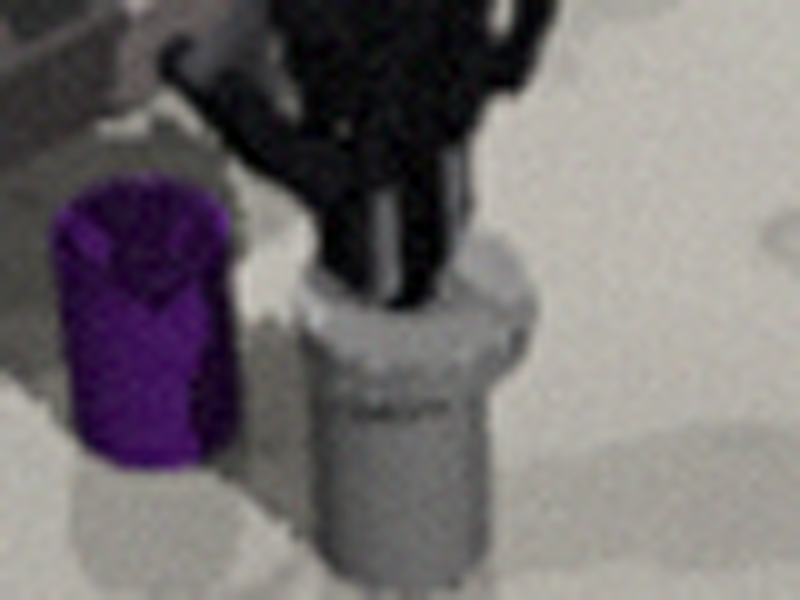

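The cover centre is about (416,300) and the tin axis about (402,480). That puts the lid about 3 mm too far toward +y, which matches the pose error, so I correct it and lower.

Call:
arm_command(
  commands=[-0.0035,-0.0005,0,0,0,0,0,-0.0035,-0.0005,0,0,0,0,0,-0.0035,-0.0005,0.005,0,0,0,0,-0.0035,-0.0005,0.009,0,0,0,0,-0.0035,-0.0005,0.009,0,0,0,0],
)

```text
t: 6.45
eef_pos: [0.5167, -0.2858, 0.0896]
tool_rot: [-0.001, 0.706, 0.708, -0.0]
contact_force: [0.9, 0.3, -2.3]
gripper_width: 0.185
grasp_force: 59.0
```

```bash
python3 - <<'E'
from h import *
delta(.5165,-.2854,.0814)
E
```

```text
t 6.45 pos [ 0.5167 -0.2858  0.0896] rot [-0.001  0.706  0.708 -0.   ] w 0.185 grip 59.0 F [ 0.9  0.3 -2.3] q [ 0.03  0.56  0.5   1.9  -0.37  0.77  0.73]
d [ 0.0004 -0.0002  0.0082] rv [-0.07 -0.04  0.19]
```

No contact with about 5 mm of the plug inside the mouth. I continue slowly.

Call:
arm_command(
  commands=[0,0,0.002,0,0,0,0,0,0,0.004,0,0,0,0,0,0,0.006,0,0,0,0,0,0,0.0075,0,0,0,0,0,0,0.0075,0,0,0,0],
)

```text
t: 6.95
eef_pos: [0.517, -0.2861, 0.0825]
tool_rot: [-0.0, 0.706, 0.708, -0.0]
contact_force: [0.6, -0.4, -1.9]
gripper_width: 0.19
grasp_force: 59.0
```

Call:
arm_command(
  commands=[0,0,0.001,0,0,0,0,0,0,0.0015,0,0,0,0,0,0,0.002,0,0,0,0,0,0,0.002,0,0,0,0],
)

```text
t: 7.35
eef_pos: [0.5174, -0.2863, 0.0814]
tool_rot: [0.0, 0.706, 0.708, 0.0]
contact_force: [-1.9, 1.5, 4.9]
gripper_width: 0.19
grasp_force: 59.9
```

Contact at the expected seated height, so I release and rise.

Call:
arm_command(
  commands=[0,0,0,0,0,0,0.4,0,0,0,0,0,0,0.4,0,0,0,0,0,0,1,0,0,0,0,0,0,1,0,0,0,0,0,0,1,0,0,-0.02,0,0,0,1,0,0,-0.03,0,0,0,1,0,0,-0.03,0,0,0,1],
)

```text
t: 8.15
eef_pos: [0.5183, -0.2868, 0.1123]
tool_rot: [0.001, 0.706, 0.708, 0.001]
contact_force: [-0.1, -0.7, -0.2]
gripper_width: 0.997
grasp_force: 0.0
```

```bash
python3 - <<'E'
from h import *
delta(.5165,-.2854,.05)
T=read_camera('top');S=read_camera('scene');save(S,'S6.png');save(T,'T6.png')
f=lambda c,u,v:cv2.resize(np.array(c['img'])[v-30:v+30,u-20:u+20,::-1],(400,600),interpolation=cv2.INTER_CUBIC)
cv2.imwrite('pics/c6.png',np.hstack([f(T,389,220),f(S,298,145)]))
E
```

```text
t 8.15 pos [ 0.5183 -0.2868  0.1123] rot [0.001 0.706 0.708 0.001] w 0.997 grip 0.0 F [-0.1 -0.7 -0.2] q [ 0.01  0.53  0.52  1.89 -0.35  0.81  0.72]
d [ 0.0015 -0.0019  0.0623] rv [0.17 0.07 0.17]
```

View pics/c6.png

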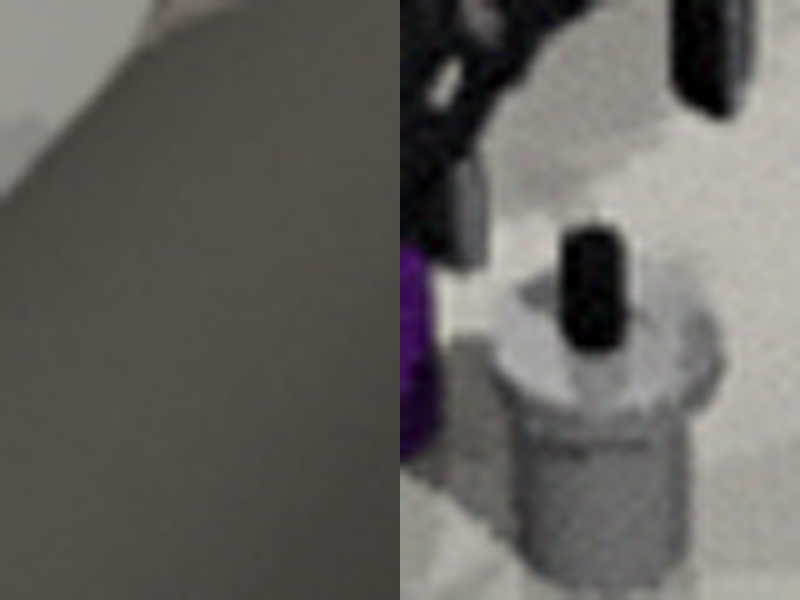

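The scene half shows the lid seated level: knob at (594,290), cover at (607,330) and tin at (601,490). The cover is offset about 2.5 mm on the knob, within its play. Now I go down to take the cover across x.

Call:
arm_command(
  commands=[0.002,-0.001,0.02,0,0,0,1,0.002,-0.001,0.04,0,0,0,1,0.002,-0.001,0.055,0,0,0,1,0.002,-0.001,0.06,0,0,0,1,0.002,-0.001,0.06,0,0,0,1],
)

```text
t: 8.75
eef_pos: [0.5156, -0.284, 0.0498]
tool_rot: [-0.001, 0.706, 0.708, -0.0]
contact_force: [0.3, -0.5, -0.2]
gripper_width: 1.0
grasp_force: 0.0
```

```bash
python3 - <<'E'
from h import *
delta(.5172,-.2850,.044)
E
```

```text
t 8.75 pos [ 0.5156 -0.284   0.0498] rot [-0.001  0.706  0.708 -0.   ] w 1.0 grip 0.0 F [ 0.3 -0.5 -0.2] q [ 0.05  0.61  0.46  1.92 -0.41  0.7   0.76]
d [-0.001   0.0016  0.0058] rv [-0.1  -0.03  0.17]
```

Call:
arm_command(
  commands=[-0.0005,0.0015,0.006,0,0,0,1,-0.0005,0.0015,0.006,0,0,0,1,-0.0005,0.0015,0.006,0,0,0,0.85,-0.0005,0.0015,0.006,0,0,0,0.78,-0.0005,0.0015,0.006,0,0,0,0.6,-0.0005,0.0015,0.006,0,0,0,0.6,-0.0005,0.0015,0.006,0,0,0,0.6,-0.0005,0.0015,0.006,0,0,0,0.6],
  force=30,
)

```text
t: 9.55
eef_pos: [0.5179, -0.2848, 0.0455]
tool_rot: [0.0, 0.706, 0.708, 0.0]
contact_force: [-1.9, 1.6, 6.2]
gripper_width: 0.722
grasp_force: 32.0
```

```bash
python3 - <<'E'
from h import *
delta(.5172,-.2850,.044)
S=read_camera('scene')
f=lambda c,u,v:cv2.resize(np.array(c['img'])[v-30:v+30,u-40:u+40,::-1],(800,600),interpolation=cv2.INTER_CUBIC)
cv2.imwrite('pics/c7.png',f(S,298,145))
E
```

```text
t 9.55 pos [ 0.5179 -0.2848  0.0455] rot [0.    0.706 0.708 0.   ] w 0.722 grip 32.0 F [-1.9  1.6  6.2] q [ 0.06  0.62  0.46  1.92 -0.41  0.69  0.77]
d [-0.0002 -0.0007  0.0015] rv [ 0.04 -0.    0.18]
```

View pics/c7.png

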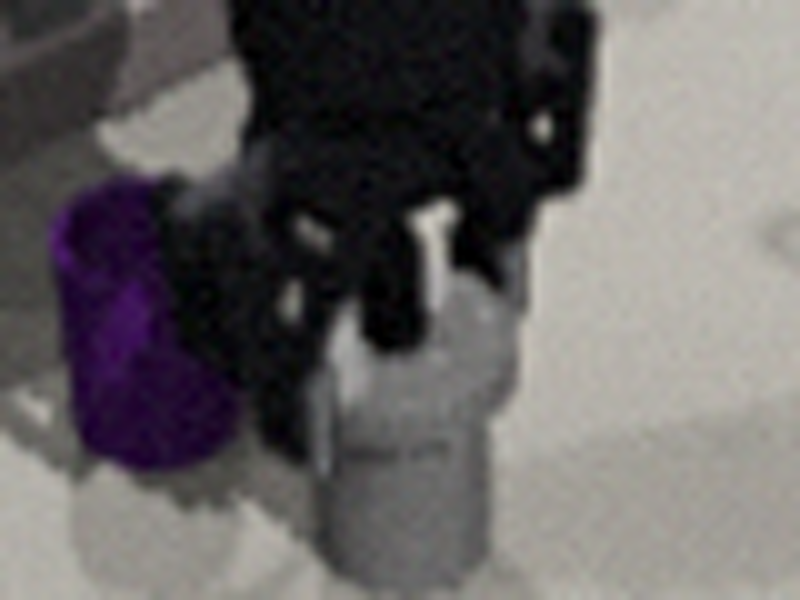

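The pads hold the cover (grip 32 N, width 0.72) and the knob at (395,310) stands free in the hole. I raise it a few mm, then nudge −y by 1.5 mm to centre it.

Call:
arm_command(
  commands=[0,0,-0.001,0,0,0,0.6,0,0,-0.003,0,0,0,0.6,-0.0015,0,-0.005,0,0,0,0.6,-0.0015,0,-0.007,0,0,0,0.6,-0.0015,0,-0.007,0,0,0,0.6],
  force=40,
)

```text
t: 10.1
eef_pos: [0.5178, -0.2863, 0.052]
tool_rot: [0.0, 0.706, 0.708, 0.0]
contact_force: [0.6, 0.5, 0.5]
gripper_width: 0.723
grasp_force: 43.5
```

```bash
python3 - <<'E'
from h import *
delta(.5172,-.2863,.15)
S=read_camera('scene')
f=lambda c,u,v:cv2.resize(np.array(c['img'])[v-30:v+30,u-40:u+40,::-1],(800,600),interpolation=cv2.INTER_CUBIC)
cv2.imwrite('pics/c8.png',f(S,298,145))
E
```

```text
t 10.1 pos [ 0.5178 -0.2863  0.052 ] rot [0.    0.706 0.708 0.   ] w 0.723 grip 43.5 F [0.6 0.5 0.5] q [ 0.06  0.61  0.46  1.92 -0.41  0.71  0.76]
d [ 0.     -0.0006 -0.098 ] rv [0.02 0.01 0.17]
```

View pics/c8.png

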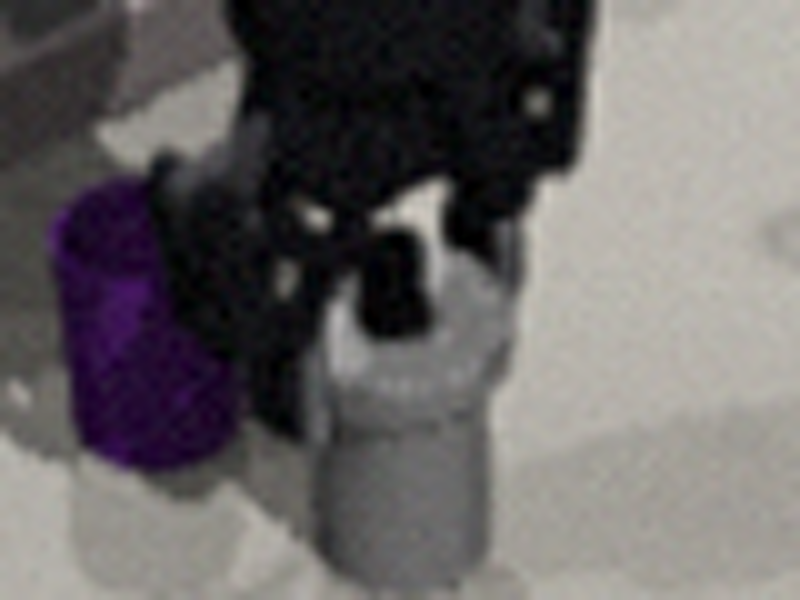

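The cover is rising with the knob still in place and no lateral force. I keep lifting in small steps.

Call:
arm_command(
  commands=[0,0,-0.004,0,0,0,0.6,0,0,-0.008,0,0,0,0.6,0,0,-0.012,0,0,0,0.6,0,0,-0.012,0,0,0,0.6],
)

```text
t: 10.55
eef_pos: [0.5182, -0.2864, 0.0646]
tool_rot: [0.001, 0.706, 0.708, 0.0]
contact_force: [-0.4, -0.4, -1.1]
gripper_width: 0.721
grasp_force: 43.6
```

Call:
arm_command(
  commands=[0,-0.0005,-0.004,0,0,0,0.6,0,-0.0005,-0.008,0,0,0,0.6,0,-0.0005,-0.012,0,0,0,0.6,0,-0.0005,-0.015,0,0,0,0.6,0,-0.0005,-0.015,0,0,0,0.6],
)

```text
t: 11.05
eef_pos: [0.5175, -0.2863, 0.0794]
tool_rot: [0.0, 0.706, 0.708, 0.0]
contact_force: [-0.6, 0.2, -0.4]
gripper_width: 0.726
grasp_force: 43.6
```

Call:
arm_command(
  commands=[0,0,-0.004,0,0,0,0.6,0,0,-0.008,0,0,0,0.6,0,0,-0.012,0,0,0,0.6,0,0,-0.018,0,0,0,0.6,0,0,-0.018,0,0,0,0.6],
)

```text
t: 11.55
eef_pos: [0.5177, -0.2865, 0.0978]
tool_rot: [0.001, 0.706, 0.708, 0.0]
contact_force: [0.0, -0.8, -0.6]
gripper_width: 0.72
grasp_force: 43.6
```

Call:
arm_command(
  commands=[0,0,-0.015,0,0,0,0.6,0,0,-0.035,0,0,0,0.6,0,0,-0.055,0,0,0,0.6,0,0,-0.07,0,0,0,0.6,0,0,-0.075,0,0,0,0.6,0,0,-0.075,0,0,0,0.6,0,0,-0.075,0,0,0,0.6],
)

```text
t: 12.25
eef_pos: [0.5168, -0.2858, 0.1712]
tool_rot: [-0.001, 0.706, 0.708, -0.0]
contact_force: [-0.4, -0.1, -0.8]
gripper_width: 0.722
grasp_force: 43.8
```

```bash
python3 - <<'E'
from h import *
delta(.5172,-.2863,.17)
S=read_camera('scene')
f=lambda c,u,v:cv2.resize(np.array(c['img'])[v-45:v+45,u-60:u+60,::-1],(800,600),interpolation=cv2.INTER_CUBIC)
cv2.imwrite('pics/c9.png',f(S,298,135))
E
```

```text
t 12.25 pos [ 0.5168 -0.2858  0.1712] rot [-0.001  0.706  0.708 -0.   ] w 0.722 grip 43.8 F [-0.4 -0.1 -0.8] q [-0.03  0.45  0.56  1.85 -0.29  0.93  0.67]
d [-0.0005  0.0004  0.0012] rv [-0.06 -0.03  0.19]
```

View pics/c9.png

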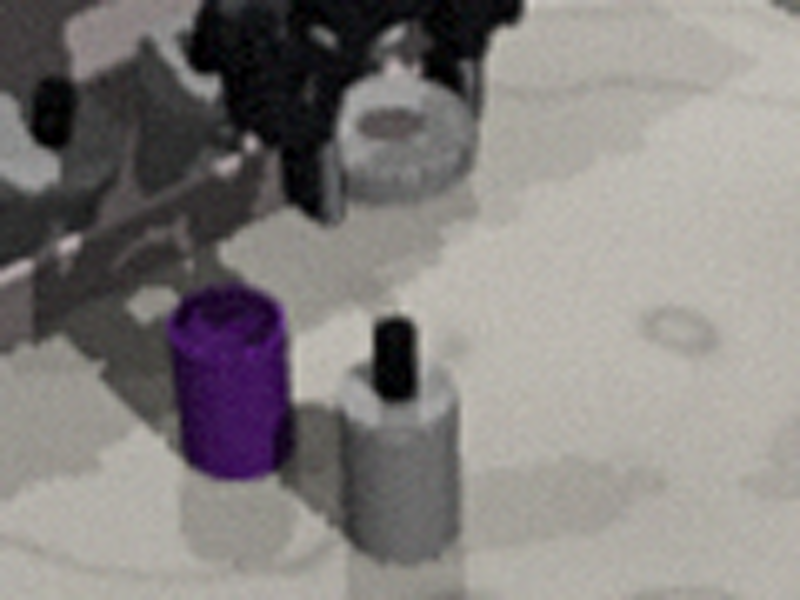

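The inner lid sits seated and level in the tin, with the knob at (397,360). The cover is held level at (408,135), about 8 cm higher and clear of everything. I hand in.

```bash
python3 -c "
from station import hand_in
print(hand_in())"
```

```text
the job is handed in; nothing more can be done
None
```

The job is handed in at 12.3 s: the inner lid is seated in the tin, and the cover, lifted off alone, is held level about 8 cm above the knob. The hand-in gave no verdict.

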